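Tip a carving board up into the slot of its stand

TASK

The wooden board blank lies flat on the carving stand. Without lifting it off, slide it gently along the deck, still lying flat, until you feel its foot stop against the blue backrest, then tip it up from its overhanging bark-coloured head edge so that the foot drops to the bottom of the slot and the board is left standing upright there by itself. The backrest is sprung: press it firmly enough to feel it but never force it back more than 6 mm, and leave the gouges, mallet, tin, offcut and folding rule where they are.

Things in the scene. Friction and masses are not known exactly. Their poses are not given: they have to be found in the camera images.
- stand: fixed wooden carving stand. Origin: on the table under it; x points from deck to backrest (to the robot's left, within 20 degrees), y along the slot. Base slab 26 mm high, y +-100 mm. On it the deck: a flat block x -55 to +52 mm, y +-100, top at z 70 mm. Beyond it an open slot, floor at z 30 mm falling 7 degrees towards the blue backrest on the slot's far side
- backrest (a joint): how far the sprung blue backrest is pushed back, m: 0 untouched, 4 N per mm. Its upright front face, far wall of the slot, stands at stand x 78 to 92 mm when untouched (a clamp sets it differently each time and is not told: feel for it), so the slot is 26 to 40 mm wide. A full-width rail up to 105 mm over the table, above it two uprights, 30 mm wide at y +-55 mm, up to 175 mm
- slot (a point): middle of the deck's edge at the slot: stand x 52, y 0, z 70 mm; same axes as the stand
- board: loose pale limewood board 180 x 130 x 20 mm, 0.2 to 0.4 kg, too wide to grasp. Origin: centre of its underside; x runs along the 180 mm length from foot to head, z is its upper face. Starts flat on the deck, foot short of the backrest, head overhanging the deck's open (right-hand) edge (20 to 45 mm still overhang once the foot is home)
- board_foot (a point): centre of the board's foot end face (board x -90 mm, mid thickness, 10 mm from either face)
- board_head (a point): centre of the board's head end face, bark-coloured (board x +90 mm, mid thickness)
- gouge_a: gouge with a brown wooden handle, lying by the stand, 220 mm long, 26 mm high; origin near the ferrule, x to the blade
- gouge_b: gouge with a dark handle, lying, same size
- gouge_c: gouge with a brown handle, lying, same size
- mallet: round turned carver's mallet standing on its head, 84 mm diameter, 200 mm tall; origin under its centre
- wax_tin: green wax tin, 72 mm diameter, 50 mm high; origin under its centre
- offcut: dark wood offcut 70 x 50 x 35 mm by the stand; origin under its centre
- rule: yellow folded rule 200 x 30 x 8 mm, lying; origin under its centre
Not all that is in view belongs to the job. What is meant by the board is not black or yellow, and is the larger of those in its own colour.

How it is judged (in metres and radians):
On the way, in this order (a step that is already met when the one before it is completed fails the run):
1. the board, still lying flat, has been slid until its foot presses the sprung backrest back a little (value of joint backrest above 0.0005 m and angle between board's own x axis and vertical between 1.4 and 1.74 rad), for 0.05 s.
2. the board has been tipped up past 60 degrees on the stand (angle between board's own x axis and vertical below 0.52 rad), for 0.1 s.
At the end, for the whole second after the job is handed in: the board stands by itself, at rest, within 12 degrees of upright, head up, its foot in the slot within 8 mm of the height of the slot's floor and within 60 mm of the slot's middle (angle between board's own x axis and vertical below 0.21 rad and z of board_foot in the frame of stand between 0.022 and 0.038 m and x of board_foot in the frame of stand between 0.052 and 0.095 m and y of board_foot in the frame of stand between -0.06 and 0.06 m and linear speed of board below 0.02 m/s and angular speed of board below 0.1 rad/s); the robot touches nothing.
It fails at once if the sprung backrest is forced back more than 6 mm (value of joint backrest above 0.006 m).
It fails at once if the board is lifted clear of the stand (z of board_foot in the frame of stand above 0.13 m).
It fails at once if a bystander is moved more than 25 mm (distance of any of gouge_a, gouge_b, gouge_c, mallet, wax_tin, offcut, rule from where it was at the start of the episode above 0.025 m).
It also fails if it takes over 51 s, if anything falls off the work surface, if the arm or the gripper's body presses on something with over 40 N, if the wrist force passes 120 N, or if a joint passes its speed limit or range.

ROBOT

A 6-joint arm with a two-finger parallel gripper is mounted at the origin on the work surface. World frame = base frame: x ahead of the robot, y to its left, z up, the work surface at z = 0. Lengths are in m, angles in degrees, forces in N, time in s.
With the tool pointing down it reaches from about 0.4 to 0.825 m from the base axis. Payload 7 kg.
Tool frame: the origin (TCP) lies midway between the tips of the shut fingers; the grasp point (between the pads) lies 19 mm behind it (r.grip_depth is the distance from the TCP to the grasp point, in m); z points along the fingers, y is the line along which they close (so a half turn about z gives the same grasp; the last joint's range is limited). The gripper opens to 88 mm and grips with 3 to 60 N. Pads are 19 mm wide; open, the fingers measure 130 mm over their backs; the gripper's body (78 mm by 193 mm) begins 47 mm behind the grasp point.
Start: joints at [80.678, 20.546, 0.682, 0, -70.136, -16.507], TCP at [0.294, 0.608, 0.191] pointing down, gripper open.
Joint ranges: [-176.03, 176.03], [-82.01, 121.73], [-58.28, 71.71], [-173.87, 95.51], [-174.79, -0.11], [-173.66, 173.66]. Speed limits (degrees/s): [136.94, 136.94, 172.46, 180, 180, 180].

INTERFACE

Orientations are given as [roll, pitch, yaw] about the fixed x, y, z axes, in that order (R = Rz(yaw) Ry(pitch) Rx(roll)).
In Python, from plant import r, capture, close_job, search_frame, outline_of gives the robot as it stands.
- The arm moves only by the shell command python3 -m creep 'ROWS' [FORCE]. ROWS is JSON, a list of rows, each a list of 7 numbers: the finger opening in mm, from 0 to 87.6, then the shift along the world's x, y, z in units of 25 mm (1.0 is 25 mm), then the turn, a rotation vector about the world's x, y, z in degrees. In form: [[hand, x, y, z, ax, ay, az], ...]. A call has 1 to 8 rows; each row shifts and turns the commanded pose from where the row before left it; what a row does not reach is not made up. A row lasts 1/12 s, in which the tool goes at most 41.7 mm and 7.16 degrees, less where a joint would pass 70% of its speed; a pose out of reach is approached as far as the arm can. A call is refused whole if a number of a shift passes 1 or a number of a turn 7.16, either way. A call with a gripper value outside its range is refused whole. The fingers move at their own pace and stop on an object; FORCE is the grip in N (left out, the last holds). Time passes only in rows, so rows that do not move let the fingers close. It gives the time, the measured TCP pose, the force, the opening and the grip force at its end, in the units of the state.
- r.get_state(): the state, without advancing time (a new reading comes with each control period).
- capture(name): name is "side" or "top"; returns a dict with "frame" (480x640x3 uint8, red, green, blue), "K" (3x3 intrinsics, pixels), "origin" and "rotation" of the camera in the world. Camera axes: x right, y down, z forward; pixel columns grow to the right and rows downward; lengths in m; the calibration is good to about 2 mm. A picture is of the moment at which its call begins. There is no depth.
- close_job(): hands the job in; it is judged then, once.
Trained networks look in a picture, given as the dict that the camera call returned (one of the last four; its "shot" number tells which), for a name from the list of things; names that differ only in an ending like _2 or _b are one class to them, and where a whole thing is asked for, a point or a joint stands for the part that bears it (a point fixed in the world has none). Each returns a list of dicts, best first, with "conf" (0 to 1); they miss things now and then, are a little off and sometimes report something else, mostly with a low value. They report only what shows in the picture. A call takes as long as a camera call. They do not tell look-alikes from the thing itself.
- search_frame(picture, target): "bbox" ([left, top, right, bottom] in pixels, round what is visible of it).
- outline_of(picture, target): "region" (480x640 bool, what is visible of it) and "bbox" ([left, top, right, bottom] in pixels, round what is visible of it).
The state is a dict: "time_s": time; "joints": joint angles; "qd": joint speeds; "joint_torque": joint torques, N m; "tcp_pos": TCP position; "eef_rot": TCP orientation; "contact_force": force on the tool from outside, world axes, zero at the start; "moment": the same for the moment, N m; "gripper_width": finger opening in m; "gripper_force": force on a finger pad.
Only numpy, scipy, OpenCV 4.12 (cv2) and the standard library are available. Lean on these libraries where they do the work, as an engineer would, in place of code of your own. Each camera call takes 0.05 s, during which the arm holds its last target. There are 200 camera calls.

## Working session

There is one attempt and no reset: what is moved stays moved. The work goes in short steps, Python scripts to look and compute and a shell command to move; the robot and the scene stay as the last step left them, time stands still between calls to the robot, and variables do not carry over. Pictures are saved under pics/ and viewed, at most 10 in all, crops included, and the job is handed in when it is done.

```bash
ls; mkdir -p pics; cat > h.py <<'E'
import numpy as np,cv2
from plant import r,capture,close_job,search_frame,outline_of
def proj(c,P):
    p=(np.atleast_2d(P)-c["origin"])@np.array(c["rotation"]); q=p@np.array(c["K"]).T; return q[:,:2]/q[:,2:]
def onz(c,uv,z):
    uv=np.atleast_2d(uv).astype(float); d=np.c_[uv,np.ones(len(uv))]@np.linalg.inv(c["K"]).T@np.array(c["rotation"]).T
    o=np.array(c["origin"]); return o+d*((z-o[2])/d[:,2:])
def save(n,im): cv2.imwrite("pics/"+n+".png",im[:,:,::-1])
E
python3 - <<'E'
from h import *
np.set_printoptions(precision=3,suppress=True)
t=capture("top"); s=capture("side")
save("both",np.vstack([t["frame"],s["frame"]])[::1,::1]) if 0 else (save("top",t["frame"]),save("side",s["frame"]))
for c,n in((t,"top"),(s,"side")):
    print(n,np.array(c["origin"]),np.array(c["rotation"]).tolist(),np.array(c["K"]).tolist())
    for x in "stand backrest board gouge_a mallet wax_tin offcut rule".split():
        print(x,[(round(o["conf"],2),np.round(o["bbox"]).tolist()) for o in search_frame(c,x)][:4])
print(r.get_state())
E
```

```text
pics
top [ 0.33  -0.041  1.357] [-173.24137740366592, -0.00557424953262321, -89.96557069062919] [[556.2120055137075, 0.0, 324.5704214461437], [0.0, 556.2120055137075, 242.60592739921213], [0.0, 0.0, 1.0]]
stand [(0.57, [220.0, 166.0, 304.0, 262.0])]
backrest [(0.69, [220.0, 167.0, 246.0, 256.0])]
board [(0.78, [346.0, 128.0, 393.0, 185.0]), (0.6, [436.0, 325.0, 476.0, 382.0]), (0.56, [362.0, 248.0, 418.0, 327.0]), (0.39, [95.0, 305.0, 176.0, 358.0])]
gouge_a [(0.91, [239.0, 269.0, 330.0, 286.0]), (0.89, [453.0, 142.0, 489.0, 227.0]), (0.71, [92.0, 241.0, 180.0, 274.0])]
mallet [(0.93, [101.0, 175.0, 152.0, 212.0])]
wax_tin [(0.87, [479.0, 252.0, 510.0, 284.0])]
offcut [(0.97, [265.0, 132.0, 300.0, 161.0])]
rule [(0.63, [94.0, 305.0, 176.0, 358.0])]
side [-0.003 -1.165  1.029] [-127.35419893765722, -0.4073353977882302, -22.219408362952894] [[576.1373898886945, 0.0, 324.2490863638575], [0.0, 576.1373898886945, 247.4745562671202], [0.0, 0.0, 1.0]]
stand [(0.8, [292.0, 172.0, 382.0, 265.0])]
backrest [(0.67, [295.0, 172.0, 358.0, 232.0])]
board [(0.93, [316.0, 205.0, 384.0, 258.0]), (0.8
[... 299 characters left out ...]
.0, 367.0, 391.0, 401.0])]
offcut [(0.66, [263.0, 174.0, 274.0, 213.0]), (0.58, [382.0, 218.0, 406.0, 240.0])]
rule [(0.76, [197.0, 195.0, 241.0, 222.0]), (0.2, [318.0, 204.0, 386.0, 257.0]), (0.2, [382.0, 221.0, 406.0, 242.0])]
{'time_s': 0.9, 'joints': array([ 80.679,  20.546,   0.681,  -0.001, -70.137, -16.507]), 'qd': array([-0.026, -0.072, -0.126, -0.032,  0.078,  0.123]), 'joint_torque': array([  0.   , -58.236,  29.33 ,   7.003,   0.013,  -0.   ]), 'tcp_pos': array([0.294, 0.608, 0.191]), 'eef_rot': array([179.998,   0.   , -25.828]), 'contact_force': array([ 0.26 ,  0.311, -0.421]), 'moment': array([-0.016,  0.044, -0.016]), 'gripper_force': 0.0, 'gripper_width': 0.08713070045128836}
```

View pictures.

View pics/top.png

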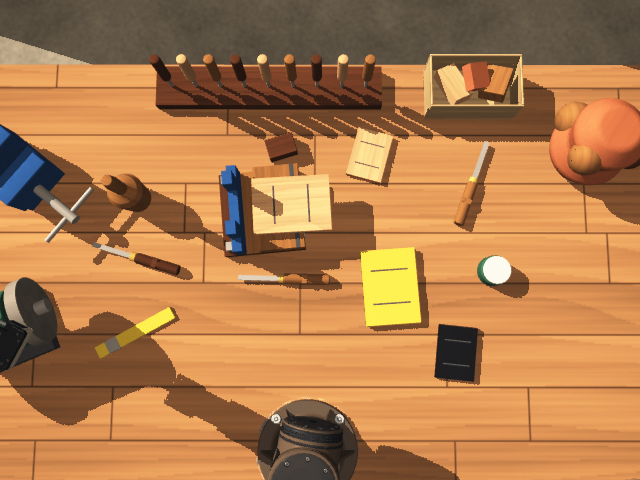

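View pics/side.png

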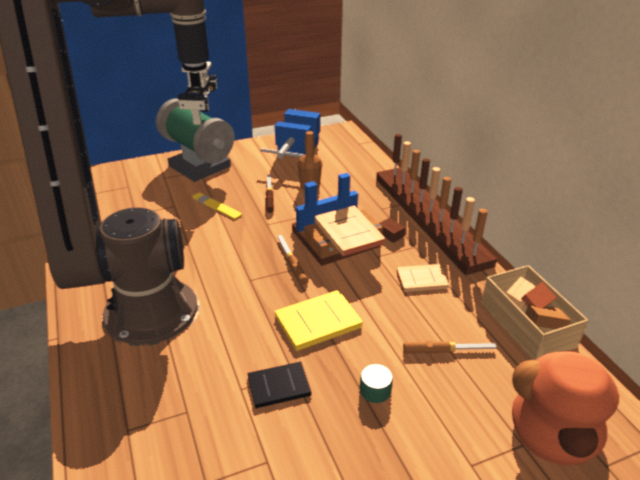

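```bash
cat >> h.py <<'E'
from scipy.spatial.transform import Rotation as R
_c=capture
def capture(n):
    c=_c(n); c=dict(c); c["rpy"]=c["rotation"]; 
    a=np.array(c["rotation"],float); c["rotation"]=R.from_euler("xyz",a,degrees=True).as_matrix() if a.shape==(3,) else a
    return c
E
python3 - <<'E'
from h import *
np.set_printoptions(precision=4,suppress=True)
for n,b in(("top",(205,120,345,270)),("side",(280,160,400,270))):
    c=capture(n); f=c["frame"]; 
    try: o=outline_of(c,"board")
    except Exception as e: print(e); c2=dict(c,rotation=c["rpy"]); o=outline_of(c2,"board")
    for q in o:
        m=q["region"].astype(np.uint8); u=np.argwhere(m).mean(0)[::-1]
        print(n,round(q["conf"],2),q["bbox"],u)
        if n=="top":
            rr=cv2.minAreaRect(np.argwhere(m)[:,::-1].astype(np.float32)); bp=cv2.boxPoints(rr); P=onz(c,bp,.09); print(rr,P[:,:2].tolist(),"centre",P.mean(0))
    x0,y0,x1,y1=b; k=4
    save("crop_"+n,cv2.resize(f[y0:y1,x0:x1],None,fx=k,fy=k,interpolation=cv2.INTER_CUBIC))
    hsv=cv2.cvtColor(f,cv2.COLOR_RGB2HSV); bl=cv2.inRange(hsv,(105,120,40),(125,255,255)); bl[:y0]=0;bl[y1:]=0;bl[:,:x0]=0;bl[:,x1:]=0
    if n=="top":
        rr=cv2.minAreaRect(np.argwhere(bl)[:,::-1].astype(np.float32)); print("blue",rr,onz(c,cv2.boxPoints(rr),.105)[:,:2])
E
python3 -c "
import cv2,numpy as np
a=cv2.imread('pics/crop_top.png');b=cv2.imread('pics/crop_side.png');print(a.shape,b.shape)"
```

```text
top 0.94 [345.9, 127.0, 392.9, 183.9] [368.9853 155.2057]
((368.892333984375, 155.06153869628906), (37.01184844970703, 50.693946838378906), 15.255120277404785) [[0.639443611468028, -0.08722019853637239], [0.7570000607270411, -0.11901374085899058], [0.7334492332669347, -0.20266876123271862], [0.6163875799724352, -0.17005892158565317]] centre [ 0.6866 -0.1447  0.09  ]
top 0.91 [254.9, 170.4, 333.5, 235.8] [290.8938 203.9358]
((291.0845947265625, 204.02308654785156), (56.63489532470703, 79.15573120117188), 86.8201675415039) [[0.6314690555270923, 0.13226247884501785], [0.642019211522145, -0.05152683149061051], [0.5091255309091672, -0.058705326276664166], [0.4988290934572056, 0.12287273084277184]] centre [0.5704 0.0362 0.09  ]
top 0.67 [431.4, 323.2, 478.5, 383.0] [455.8437 352.3456]
((455.7757263183594, 352.3170166015625), (40.45616149902344, 54.102088928222656), 5.52754020690918) [[0.1779251780161754, -0.2832432283091442], [0.2967844364314557, -0.29764926876411274], [0.2881479394320027, -0.3881625334945089], [0.16947998451626767, -0.37275916382633056]] centre [ 0.2331 -0.3355  0.09  ]
top 0.57 [359.4, 246.5, 422.5, 325.5] [389.8201 286.3034]
((389.9861755371094, 286.2052307128906), (75.91075134277344, 55.143104553222656), 85.33314514160156) [[0.4617340726331485, -0.12103646077429009], [0.472147306253063, -0.2470602296634291], [0.30044858850910827, -0.25783066207651856], [0.29036316376663784, -0.13379253133248892]] centre [ 0.3812 -0.1899  0.09  ]
blue ((232.9634246826172, 210.0429229736328), (88.91593170166016, 18.580636978149414), 85.42607879638672) [[0.6549 0.1994]
 [0.6584 0.1568]
 [0.4532 0.1369]
 [0.4498 0.1787]]
side 0.91 [276.7, 292.0, 363.5, 349.0] [318.0265 319.9034]
side 0.74 [248.9, 364.6, 312.5, 408.5] [279.1352 384.5137]
side 0.64 [314.7, 206.2, 386.4, 253.9] [349.1   230.349]
(600, 560, 3) (440, 480, 3)
```

View pics/crop_top.png

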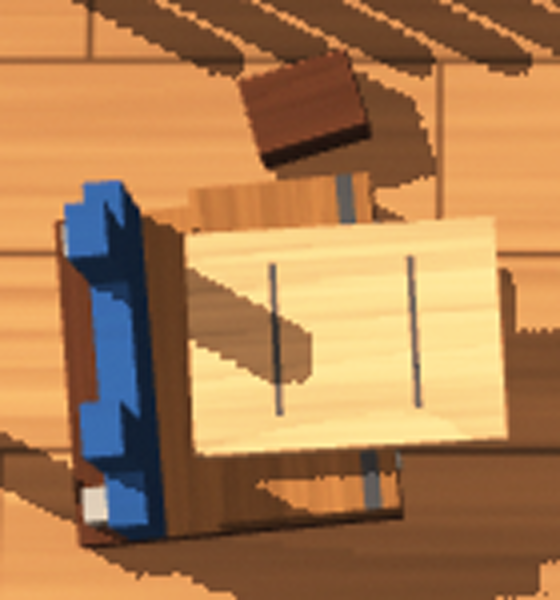

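View pics/crop_side.png

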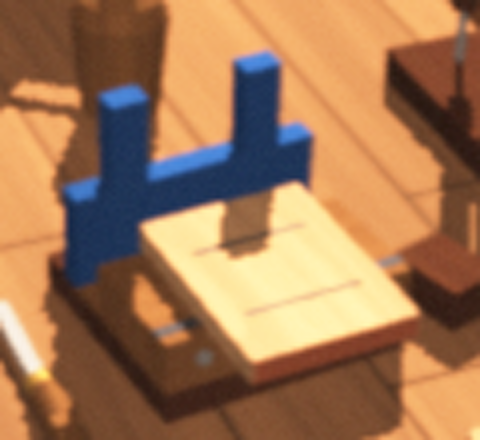

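The candidates are pale large (291,204), pale small (369,155), yellow (390,286) and black (456,352). The pale large one is the board: it is neither black nor yellow, it is the larger of the two pale ones, and it lies on the stand. The crops confirm it, with the bark-coloured head edge on the right (crop_side 250–415, 320–375). The backrest uprights' tops are at about (226.5,178) and (231,227.5) in the top view.

```bash
python3 - <<'E'
from h import *
np.set_printoptions(precision=4,suppress=True)
c=capture("top")
B=onz(c,[[251.5,178.25],[328.5,174.25],[332,229.5],[254,233.75]],.09); print("board",B[:,:2].tolist(),B.mean(0))
d=(B[1]+B[2]-B[0]-B[3]); print("head dir deg",np.degrees(np.arctan2(d[1],d[0])),"len",np.linalg.norm(d)/2,"head mid",(B[1]+B[2])/2)
U=onz(c,[[226.5,177.75],[230.75,227.5]],.175); e=U[1]-U[0]; print("uprights",U,np.linalg.norm(e),"stand y deg",np.degrees(np.arctan2(e[1],e[0])))
F=onz(c,[[205+107/4,120+231/4],[205+125/4,120+430/4]],.175);print("front",F.mean(0))
ya=np.degrees(np.arctan2(e[1],e[0]))-90; a=np.radians(ya); xs=np.array([np.cos(a),np.sin(a)]); ys=np.array([-xs[1],xs[0]])
print("stand x deg",ya)
D=onz(c,[[205+370/4,120+174/4]],.07)[0][:2]; print("deck corner -55,-100 ->origin",D+55*1e-3*xs+.1*ys)
o=U.mean(0)[:2]; print("board centre in uprights frame",(B.mean(0)[:2]-o)@xs,(B.mean(0)[:2]-o)@ys, "front",(F.mean(0)[:2]-o)@xs)
O=D+55*1e-3*xs+.1*ys; 
for n,p in(("board",B.mean(0)[:2]),("front",F.mean(0)[:2]),("upr",o)): print(n,(p-O)@xs,(p-O)@ys)
E
python3 -m creep '[[0,0.3,0,1,0,0,-7],[0,0.3,0,1,0,0,-7],[0,0.3,0,1,0,0,-7],[0,0.3,0,1,0,0,-7],[0,0.3,-1,1,0,0,-7],[0,0.3,-1,1,0,0,-7],[0,0.3,-1,0.4,0,0,-7],[0,0.3,-1,0,0,0,-7]]' 20
```

```text
board [[0.6307462147437857, 0.12875553690813954], [0.6403625900135839, -0.05029102479786086], [0.5105221424448391, -0.058310468842358625], [0.500550844790169, 0.12092015686760732]] [0.5705 0.0353 0.09  ]
head dir deg -86.87064973759695 len 0.17940611747742288 head mid [ 0.5754 -0.0543  0.09  ]
uprights [[0.6116 0.1716 0.175 ]
 [0.5026 0.1602 0.175 ]] 0.10962884973385814 stand y deg -174.00491678884663
front [0.5571 0.1543 0.175 ]
stand x deg -264.00491678884663
deck corner -55,-100 ->origin [0.566  0.0673]
board centre in uprights frame -0.1312976243022704 0.0002966457991476717 front -0.011534483607068671
board -0.03229609227856087 -0.001129874218591967
front 0.08746704841664087 -0.00022242199231452018
upr 0.09900153202370954 -0.0014265200177396393
time_s: 1.82
tcp_pos: [0.3551, 0.5074, 0.3549]
eef_rot: [-179.8, 0.2, -82.2]
contact_force: [0.4, -0.8, 0.1]
gripper_width: 0.0402
gripper_force: 0.0
```

```bash
python3 -m creep '[[0,0.3,-1,0,0,0,-2],[0,0.3,-1,0,0,0,0],[0,0.3,-1,0,0,0,0],[0,0.3,-1,0,0,0,0],[0,0.3,-1,0,0,0,0],[0,0.3,-1,0,0,0,0],[0,0.3,-1,0,0,0,0],[0,0.3,-1,0,0,0,0]]'; python3 -m creep '[[0,0.3,-1,0,0,0,0],[0,0.3,-1,0,0,0,0],[0,0.3,-1,0,0,0,0],[0,0.3,-1,0,0,0,0],[0,0.3,-1,0,0,0,0],[0,0.3,-1,0,0,0,0],[0,0.3,-1,0,0,0,0],[0,0.3,-1,0,0,0,0]]';  python3 -m creep '[[0,0.3,-1,0,0,0,0],[0,0.3,-1,0,6.96,0.73,0],[0,0.3,-1,0,6.96,0.73,0],[0,0.3,-1,0,6.96,0.73,0],[0,0.3,-1,0,6.96,0.73,0],[0,0.3,-1,0,6.96,0.73,0],[0,0.3,-1,0,6.96,0.73,0],[0,0.3,-1,0,6.96,0.73,0]]'; python3 -c "
from h import *
s=r.get_state();print(s['joints'])"
```

```text
time_s: 2.48
tcp_pos: [0.4142, 0.3062, 0.3516]
eef_rot: [-180.0, 0.0, -83.8]
contact_force: [0.4, 0.5, -0.6]
gripper_width: 0.0007
gripper_force: 0.0
time_s: 3.15
tcp_pos: [0.4742, 0.1063, 0.3517]
eef_rot: [-180.0, 0.0, -83.8]
contact_force: [-0.0, 0.9, -0.0]
gripper_width: 0.0003
gripper_force: 0.0
time_s: 3.82
tcp_pos: [0.5287, -0.0786, 0.3515]
eef_rot: [179.9, 44.8, -83.7]
contact_force: [2.4, 2.1, -0.8]
gripper_width: 0.0005
gripper_force: 0.0
[ -20.85453638   18.55182094   18.88449058  -41.46055408 -109.12089156
   19.77615967]
```

```bash
python3 -m creep '[[0,0.3,-1,0,5.97,0.63,0],[0,0.3,-1,0,5.97,0.63,0],[0,0.3,-0.4,0,5.97,0.63,0],[0,0.3,0,-1,0,0,0],[0,0.3,0,-1,0,0,0],[0,0.3,0,-1,0,0,0],[0,0.3,0,-1,0,0,0],[0,0.1,0,-1,0,0,0]]'; python3 -m creep '[[0,0,0,-1,0,0,0],[0,0,0,-1,0,0,0],[0,0,0,-1,0,0,0],[0,0,0,-1,0,0,0],[0,0,0,-0.5,0,0,0],[0,0,0,-0.2,0,0,0],[0,0,0,0,0,0,0]]';  python3 -c "
from h import *
s=r.get_state();print(s['joints'])
c=capture('side');save('s3',cv2.resize(c['frame'][140:340,250:490],None,fx=3,fy=3))"
```

```text
time_s: 4.48
tcp_pos: [0.5837, -0.1367, 0.2229]
eef_rot: [179.3, 62.5, -84.1]
contact_force: [1.0, -0.6, -0.1]
gripper_width: 0.0006
gripper_force: 0.0
time_s: 5.07
tcp_pos: [0.5828, -0.1364, 0.1062]
eef_rot: [179.1, 62.6, -84.3]
contact_force: [0.2, 0.1, -0.1]
gripper_width: 0.0003
gripper_force: 0.0
[ -29.5226609    45.56493148   20.91629165  -48.34604521 -106.56325155
   39.64526175]
```

View pics/s3.png

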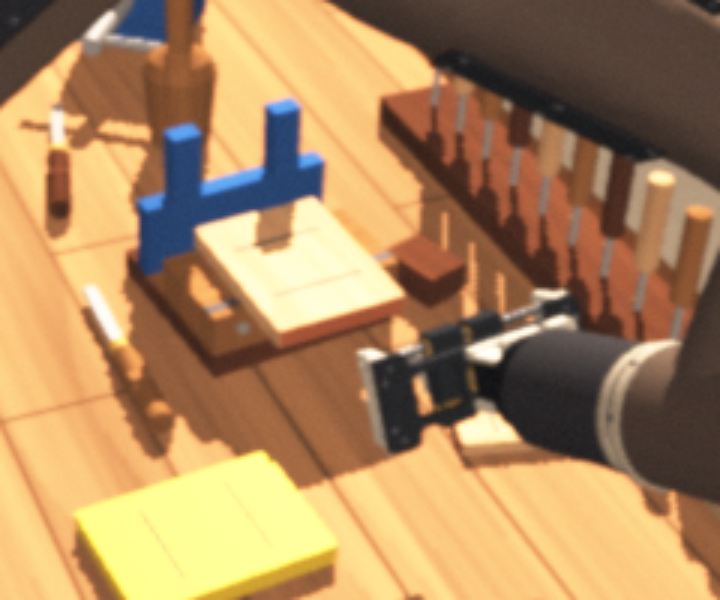

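```bash
python3 - <<'E'
from h import *
c=capture("top");s=r.get_state();T=s["tcp_pos"]; Rm=R.from_euler("xyz",s["eef_rot"],degrees=True).as_matrix()
print(T,Rm.round(2).tolist(),s["eef_rot"],s["joints"])
f=c["frame"].copy(); a=proj(c,np.array([T,T-Rm[:,2]*.066])); print(a)
for p in a: cv2.circle(f,tuple(int(round(v)) for v in p),1,(255,0,255),-1)
save("t4",cv2.resize(f[120:300,200:440],None,fx=3,fy=3,interpolation=cv2.INTER_CUBIC))
E
```

```text
[ 0.58352968 -0.13699338  0.10831529] [[0.05, -0.99, -0.1], [-0.46, -0.11, 0.88], [-0.89, 0.0, -0.46]] [179.51416198  62.46467626 -83.92665519] [ -29.52898119   45.39513475   21.01286678  -48.34258257 -106.59448027
   39.62406154]
[[366.54729266 196.71512693]
 [393.62370788 191.02300465]]
```

View pics/t4.png

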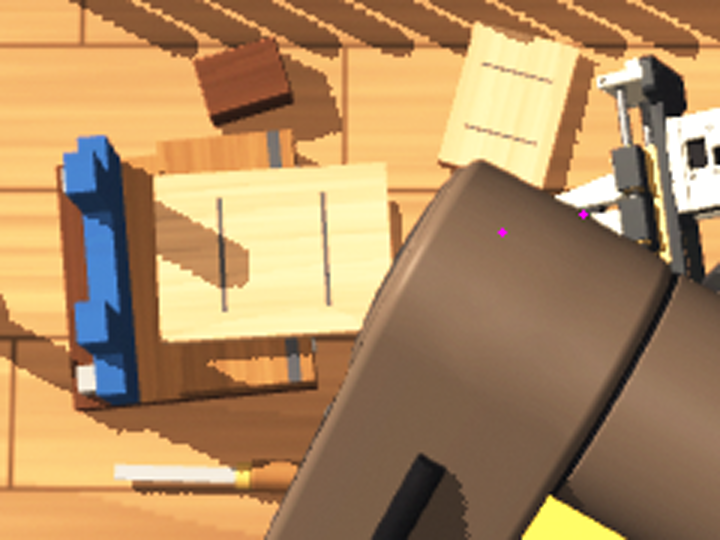

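```bash
python3 - <<'E'
from h import *
c=capture("side"); a=np.radians(-29.5); n=np.array([-np.sin(a),np.cos(a),0]); o=np.array(c["origin"])
for uv in [(363,140),(400,160),(450,187),(483,207)]:
  for off in (0,.08):
    d=c["rotation"]@np.linalg.inv(c["K"])@np.array([*uv,1]); t=(off-o@n)/(d@n); print(uv,off,(o+d*t).round(3))
E
python3 -m creep '[[0,0.1,0,-1,0,0,0],[0,0,0.5,-0.1,0,0,0],[0,-0.05,0.5,0,0,0,0],[0,-0.05,0.5,0,0,0,0],[0,0,0,0,0,0,0]]'
```

```text
(363, 140) 0 [ 0.453 -0.256  0.518]
(363, 140) 0.08 [ 0.489 -0.185  0.478]
(400, 160) 0 [ 0.518 -0.293  0.48 ]
(400, 160) 0.08 [ 0.559 -0.225  0.437]
(450, 187) 0 [ 0.609 -0.345  0.427]
(450, 187) 0.08 [ 0.657 -0.28   0.379]
(483, 207) 0 [ 0.672 -0.38   0.386]
(483, 207) 0.08 [ 0.725 -0.318  0.335]
time_s: 5.63
tcp_pos: [0.5834, -0.0962, 0.0818]
eef_rot: [179.6, 62.5, -83.7]
contact_force: [0.5, 0.8, 0.9]
gripper_width: 0.0001
gripper_force: 0.0
```

```bash
python3 -m creep '[[0,-0.05,0.4,0,0,0,0],[0,-0.05,0.4,0,0,0,0],[0,-0.05,0.4,0,0,0,0],[0,-0.03,0.2,0,0,0,0],[0,-0.02,0.15,0,0,0,0],[0,-0.02,0.15,0,0,0,0],[0,-0.02,0.15,0,0,0,0],[0,-0.02,0.15,0,0,0,0]]'; python3 -m creep '[[0,-0.02,0.15,0,0,0,0],[0,-0.02,0.15,0,0,0,0],[0,-0.02,0.15,0,0,0,0],[0,-0.02,0.15,0,0,0,0]]'
```

```text
time_s: 6.3
tcp_pos: [0.5765, -0.0489, 0.0796]
eef_rot: [179.3, 62.5, -84.1]
contact_force: [0.7, -0.5, -1.1]
gripper_width: 0.0007
gripper_force: 0.0
time_s: 6.63
tcp_pos: [0.5745, -0.0338, 0.0797]
eef_rot: [179.3, 62.5, -84.1]
contact_force: [-0.5, 0.2, -0.6]
gripper_width: 0.0006
gripper_force: 0.0
```

```bash
for i in 1 2; do python3 -m creep '[[0,-0.01,0.08,0,0,0,0],[0,-0.01,0.08,0,0,0,0]]'|sed -n '2p;4p'; done; python3 -c "
from h import *
c=capture('top');save('t5',cv2.resize(c['frame'][120:300,200:440],None,fx=3,fy=3,interpolation=cv2.INTER_CUBIC))"
```

```text
tcp_pos: [0.574, -0.0298, 0.0798]
contact_force: [-0.4, -0.0, -0.0]
tcp_pos: [0.5735, -0.0259, 0.0797]
contact_force: [-0.7, -0.6, -1.4]
```

View pics/t5.png

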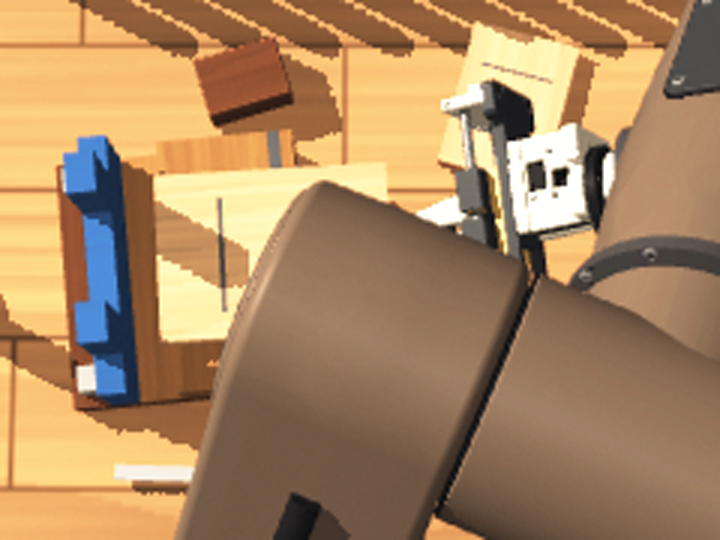

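```bash
python3 -c "
from h import *
c=capture('side');f=c['frame'].copy();s=r.get_state();p=proj(c,s['tcp_pos'])[0];print(p,s['tcp_pos'],s['contact_force'],s['moment'],s['gripper_width'])
a=cv2.resize(f[190:310,290:430],None,fx=5,fy=5,interpolation=cv2.INTER_CUBIC);cv2.circle(a,(int((p[0]-290)*5),int((p[1]-190)*5)),3,(255,0,255),-1);save('s6',a)"
```

```text
[359.08202488 241.30649036] [ 0.57349873 -0.02578404  0.07975278] [-0.27480109  0.0626927  -0.02019241] [-2.91521521 -0.40240625 -0.03930291] 0.00010356033142101481
```

View pics/s6.png

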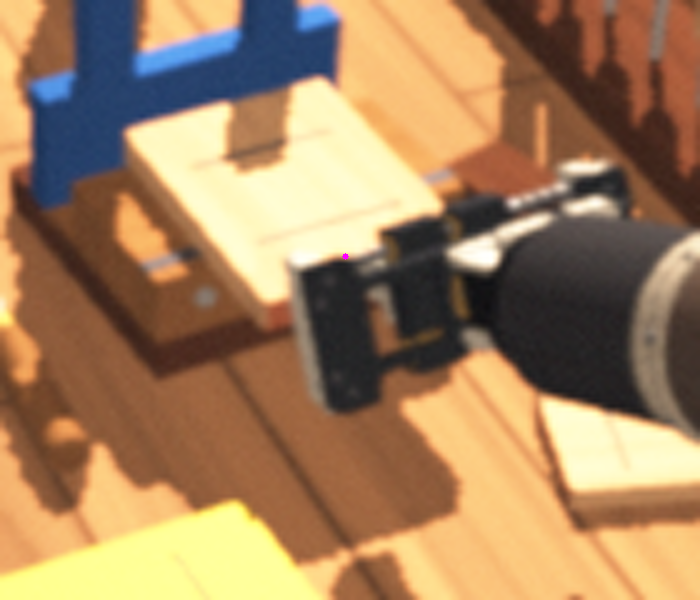

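```bash
python3 - <<'E'
from h import *
np.set_printoptions(precision=4,suppress=True)
t=capture("top");s=capture("side")
def tri(a,b):
    A=[];y=[]
    for c,uv in((t,a),(s,b)):
        d=c["rotation"]@np.linalg.inv(c["K"])@np.array([*uv,1.]);d/=np.linalg.norm(d);M=np.eye(3)-np.outer(d,d);A.append(M);y.append(M@np.array(c["origin"]))
    x=np.linalg.lstsq(np.vstack(A),np.hstack(y),rcond=None)[0]; return x,np.linalg.norm(np.vstack(A)@x-np.hstack(y))
k=lambda u,v:(280+u/4,160+v/4)
print("foot near",tri((254,233.75),k(140,225)),"head near",tri((332,229.5),k(255,362)),"head far",tri((328.5,174.25),k(418,318)),"foot far",tri((251.5,178.25),k(297,183)))
st=r.get_state();T=st["tcp_pos"];Rm=R.from_euler("xyz",st["eef_rot"],degrees=True).as_matrix()
P=[T]+[T-Rm[:,2]*b+Rm[:,0]*a+Rm[:,1]*d for b in(0,.066) for a in(-.0095,.0095) for d in (-.02,.02)]
print("s6 px",((proj(s,P)-[290,190])*5).round().tolist()); print("t5 px",((proj(t,P)-[200,120])*3).round().tolist())
print("bodyends s6",((proj(s,[T-Rm[:,2]*.066+Rm[:,1]*d for d in(-.0965,.0965)])-[290,190])*5).round().tolist())
E
```

```text
foot near (array([0.5008, 0.1211, 0.0884]), np.float64(3.133808136681086e-05)) head near (array([ 0.5116, -0.0586,  0.0888]), np.float64(0.0013270095752416686)) head far (array([ 0.6405, -0.0499,  0.0845]), np.float64(0.0017054697393971486)) foot far (array([0.6303, 0.1292, 0.0887]), np.float64(0.0011392882799564877))
s6 px [[346.0, 257.0], [373.0, 230.0], [311.0, 250.0], [380.0, 263.0], [318.0, 284.0], [434.0, 241.0], [371.0, 262.0], [441.0, 275.0], [378.0, 297.0]]
t5 px [[354.0, 250.0], [346.0, 223.0], [351.0, 274.0], [357.0, 227.0], [363.0, 277.0], [422.0, 206.0], [428.0, 258.0], [433.0, 210.0], [439.0, 261.0]]
bodyends s6 [[556.0, 219.0], [249.0, 321.0]]
```

```bash
python3 - <<'E'
from h import *
s=capture("side");t=capture("top")
T=np.array([.294,.608,.191]);print("start side",proj(s,[T,T+[0,0,.066],T+[0,0,.15]]).round(1).tolist(),"top",proj(t,[T])) 
a=cv2.imread("pics/side.png")[60:130:1,165:225]; b=cv2.resize(a,None,fx=8,fy=8,interpolation=cv2.INTER_CUBIC)
c=cv2.imread("pics/t4.png")[130:300,480:720]; c=cv2.resize(c,(320,227)); print(b.shape)
can=np.zeros((560,800,3),np.uint8);can[:,:480]=b;can[:227,480:]=c
f=s["frame"][215:270,340:404,::-1]; can[240:515,480:800]=cv2.resize(f,(320,275),interpolation=cv2.INTER_CUBIC)
cv2.imwrite("pics/m7.png",can)
E
```

```text
start side [[202.5, 126.2], [200.0, 107.3], [196.7, 82.1]] top [[ 11.43040317 325.83320279]]
(560, 480, 3)
```

View pics/m7.png

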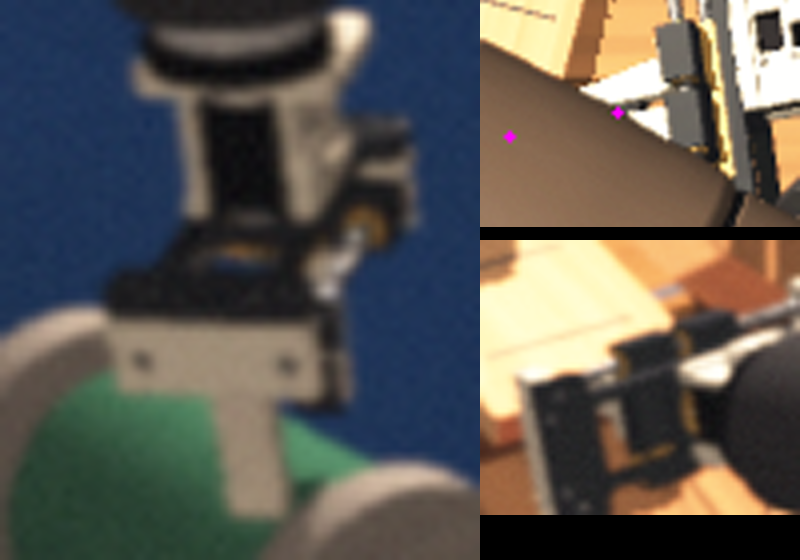

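```bash
cat >> h.py <<'E'
def tri(t,a,s,b):
    A=[];y=[]
    for c,uv in((t,a),(s,b)):
        d=c["rotation"]@np.linalg.inv(c["K"])@np.array([*uv,1.]);d/=np.linalg.norm(d);M=np.eye(3)-np.outer(d,d);A.append(M);y.append(M@np.array(c["origin"]))
    x=np.linalg.lstsq(np.vstack(A),np.hstack(y),rcond=None)[0]; return x,np.linalg.norm(np.vstack(A)@x-np.hstack(y))
E
python3 - <<'E'
from h import *
t=capture("top");s=capture("side");st=r.get_state();T=st["tcp_pos"];Rm=R.from_euler("xyz",st["eef_rot"],degrees=True).as_matrix()
for a,b in [((357.3,190),(379.4,235)),((357.3,188),(381,233))]:
    x,e=tri(t,a,s,b);print(x.round(4),e,"in tool frame",(Rm.T@(x-T)).round(4))
# far end of bar: t5 (445,103) white end ; s6 (575,170)
for a,b in [((200+445/3,120+103/3),(290+563/5,190+170/5)),((200+490/3,120+90/3),(290+610/5,190+165/5))]:
    x,e=tri(t,a,s,b);print(x.round(4),e,"in tool frame",(Rm.T@(x-T)).round(4))
print(T,st["contact_force"],st["moment"])
E
for i in 1 2 3; do python3 -m creep '[[0,-0.01,0.1,0,0,0,0],[0,-0.01,0.1,0,0,0,0]]'|sed -n '2p;4p'; done;python3 -c "
from h import *
print(r.get_state()['moment'])
o=[q['bbox'] for q in outline_of(capture('top'),'board')];print(o)"
```

```text
[ 0.5878 -0.1128  0.1566] 0.001277129649530112 in tool frame [-0.0278 -0.004  -0.1133]
[ 0.5916 -0.1127  0.1618] 0.0006444179181334584 in tool frame [-0.0323 -0.0078 -0.1159]
[ 0.6669 -0.093   0.1581] 0.002624781622585148 in tool frame [-0.0345 -0.0848 -0.1047]
[ 0.6723 -0.1254  0.1804] 0.00023801485713286202 in tool frame [-0.0391 -0.0863 -0.144 ]
[ 0.57354018 -0.02616945  0.07969906] [-0.1963063   0.54660478 -0.00138774] [-2.95941047 -0.4046054  -0.03015015]
tcp_pos: [0.5731, -0.021, 0.0796]
contact_force: [0.3, -0.8, -0.9]
tcp_pos: [0.5725, -0.0159, 0.0797]
contact_force: [0.7, -1.5, 1.1]
tcp_pos: [0.5721, -0.0109, 0.0797]
contact_force: [-0.2, -1.8, -0.6]
[-3.25104183 -0.41421892 -0.01161958]
[[433.3, 326.6, 477.8, 381.0], [344.5, 126.7, 392.1, 172.2], [249.4, 174.3, 325.6, 234.7], [367.3, 307.2, 405.6, 327.5]]
```

```bash
python3 - <<'E'
from h import *
s=capture("side");t=capture("top");T=np.array([.294,.608,.191]);Rm=R.from_euler("xyz",[180,0,-25.828],degrees=True).as_matrix()
for sg in(1,-1):
  for d in (.044,.065):
    print(sg,d,[proj(s,T+Rm[:,1]*sg*d+Rm[:,0]*a-Rm[:,2]*b)[0].round(1).tolist() for b in(0,.02,.04,.066) for a in(-.0095,.0095)])
st=r.get_state();print(st["tcp_pos"],st["contact_force"])
c=t;o=[q for q in outline_of(c,"board") if q["bbox"][0]<300][0];m=o["region"]
f=c["frame"].astype(int)
row=lambda v:[int(u) for u in np.flatnonzero(m[v])[[0,-1]]] if m[v].any() else None
print({v:row(v) for v in range(172,238,6)})
E
```

```text
1 0.044 [[196.5, 132.0], [202.3, 132.2], [195.7, 126.3], [201.5, 126.5], [194.9, 120.6], [200.7, 120.8], [193.8, 113.0], [199.7, 113.2]]
1 0.065 [[194.9, 135.0], [200.8, 135.2], [194.1, 129.2], [200.0, 129.4], [193.3, 123.4], [199.2, 123.6], [192.2, 115.8], [198.2, 116.0]]
-1 0.044 [[202.7, 120.4], [208.3, 120.5], [202.0, 114.8], [207.6, 115.0], [201.3, 109.2], [206.9, 109.3], [200.3, 101.7], [206.0, 101.9]]
-1 0.065 [[204.2, 117.7], [209.7, 117.9], [203.4, 112.2], [209.0, 112.3], [202.7, 106.6], [208.3, 106.7], [201.8, 99.2], [207.4, 99.3]]
[ 0.57199931 -0.01079525  0.07985336] [0.22691048 0.61037339 0.63614452]
{172: None, 178: [254, 325], 184: [248, 326], 190: [249, 287], 196: [249, 283], 202: [249, 280], 208: [250, 277], 214: [250, 274], 220: [250, 272], 226: [250, 270], 232: [250, 267]}
```

```bash
python3 -m creep '[[0,0.02,-0.2,0,0,0,0],[0,0,0,-0.3,0,0,0],[0,0,0,-0.3,0,0,0],[0,-0.02,0.2,0,0,0,0],[0,-0.01,0.1,0,0,0,0],[0,-0.01,0.1,0,0,0,0],[0,-0.01,0.1,0,0,0,0]]'|sed -n '2p;4p'; for i in 1 2 3; do python3 -m creep '[[0,-0.01,0.08,0,0,0,0]]'|sed -n '2p;4p'; python3 -m creep '[[0,0,0,0,0,0,0]]'|sed -n '2p;4p';done
```

```text
tcp_pos: [0.5714, -0.0035, 0.065]
contact_force: [0.1, -3.1, 3.9]
tcp_pos: [0.5713, -0.0014, 0.0652]
contact_force: [-0.5, -3.5, 3.3]
tcp_pos: [0.5712, -0.0012, 0.0653]
contact_force: [0.6, -2.3, 3.5]
tcp_pos: [0.571, 0.0003, 0.0651]
contact_force: [0.2, -4.9, 3.9]
tcp_pos: [0.5709, 0.0006, 0.0651]
contact_force: [0.5, -4.5, 3.3]
tcp_pos: [0.5707, 0.0021, 0.0649]
contact_force: [1.3, -4.2, 4.3]
tcp_pos: [0.5706, 0.0025, 0.0649]
contact_force: [-0.1, -3.4, 4.5]
```

```bash
cat > m.py <<'E'
from h import *
np.set_printoptions(precision=3,suppress=True)
t=capture("top");s=capture("side")
for n,c in(("top",t),("side",s)):
    for q in outline_of(c,"board"):
        b=q["bbox"]
        if (n=="top" and b[0]<300 and b[1]<240 and b[0]>200) or (n=="side" and 295<b[0]<340 and b[1]<235):
            m=q["region"].astype(np.uint8); h=max(cv2.findContours(m,0,2)[0],key=cv2.contourArea)
            print(n,round(q["conf"],2),b,cv2.approxPolyDP(cv2.convexHull(h),2.0,True)[:,0].tolist())
st=r.get_state();print(st["tcp_pos"],st["contact_force"],st["moment"],st["time_s"])
E
python3 m.py
```

```text
top 0.6 [241.4, 174.2, 319.0, 234.5] [[317, 177], [318, 186], [263, 235], [242, 235], [239, 182], [241, 180], [305, 175]]
side 0.68 [311.5, 198.3, 374.6, 248.9] [[348, 200], [373, 229], [337, 250], [310, 215], [310, 211]]
[0.571 0.002 0.065] [ 0.437 -3.505  4.107] [-2.222 -0.444 -0.199] 9.4
```

```bash
python3 - <<'E'
from h import *
t=capture("top");s=capture("side")
for n,a,b in(("near foot",(242,235),(310,213)),("far foot",(239.5,181),(348,200))): print(n,*tri(t,a,s,b))
print("pred original near/far shifted 27mm", proj(s,[[.5008-.003,.121+.027,.089],[.6303-.003,.129+.027,.089]]),proj(s,[[.5008-.003,.121+.027,.109],[.6303-.003,.129+.027,.109]]))
print(proj(t,[[.5008-.003,.121+.027,.089],[.6303-.003,.129+.027,.089]]))
E
for i in 1 2; do python3 -m creep '[[0,-0.01,0.06,0,0,0,0],[0,0,0,0,0,0,0]]'|sed -n '2p;4p';done
```

```text
near foot [0.49752557 0.14985545 0.08271806] 0.0015829925414166791
far foot [0.62202182 0.15608715 0.09491724] 0.0015160959825320916
pred original near/far shifted 27mm [[310.67897214 211.48653632]
 [349.9041856  201.26965983]] [[310.62955819 205.7562436 ]
 [350.13282003 195.61827196]]
[[242.25668996 234.98693266]
 [239.82073288 179.79376752]]
tcp_pos: [0.5703, 0.0039, 0.0648]
contact_force: [0.2, -4.1, 4.0]
tcp_pos: [0.5702, 0.0049, 0.0648]
contact_force: [0.8, -6.6, 5.3]
```

```bash
python3 -m creep '[[0,0.03,-0.3,0,0,0,0],[0,0,-0.1,-0.24,0,0,0],[0,0,0,-0.24,0,0,0],[0,-0.03,0.3,0,0,0,0],[0,0,0,0,0,0,0]]'|sed -n '2p;4p'; for i in 1 2 3; do python3 -m creep '[[0,-0.01,0.06,0,0,0,0],[0,0,0,0,0,0,0]]'|sed -n '2p;4p';done
```

```text
tcp_pos: [0.5695, 0.0044, 0.0516]
contact_force: [0.2, -1.3, -0.8]
tcp_pos: [0.5699, 0.0048, 0.0526]
contact_force: [0.7, -0.1, -1.7]
tcp_pos: [0.57, 0.0057, 0.0528]
contact_force: [1.7, -2.9, -1.7]
tcp_pos: [0.5701, 0.0067, 0.0526]
contact_force: [3.9, -6.4, -0.8]
```

```bash
for i in 1 2 3; do python3 -m creep '[[0,-0.01,0.05,0,0,0,0],[0,0,0,0,0,0,0]]'|sed -n '2p;4p';done; python3 m.py
```

```text
tcp_pos: [0.5701, 0.0073, 0.0525]
contact_force: [3.9, -7.1, -0.9]
tcp_pos: [0.5702, 0.008, 0.0524]
contact_force: [4.0, -9.4, -1.1]
tcp_pos: [0.5703, 0.0086, 0.0524]
contact_force: [4.8, -11.9, -0.3]
top 0.96 [233.6, 173.7, 315.7, 237.5] [[287, 177], [262, 234], [242, 237], [237, 210], [236, 182]]
side 0.9 [307.4, 199.3, 373.7, 248.8] [[348, 201], [375, 230], [337, 248], [311, 219], [309, 211]]
[0.57  0.009 0.052] [  4.793 -12.88   -0.865] [-5.078 -1.216 -1.201] 11.45
```

```bash
python3 -m creep '[[0,0.03,-0.3,0,0,0,0],[0,0.03,-0.3,0,0,0,0],[0,0,0,-0.4,0,0,0],[0,0,0,-0.4,0,0,0],[0,0,0,-0.4,0,0,0],[0,0,0,-0.1,0,0,0],[0,0,0,0,0,0,0]]'|sed -n '2p;4p';  python3 -m creep '[[0,-0.03,0.3,0,0,0,0],[0,-0.03,0.3,0,0,0,0],[0,-0.03,0.3,0,0,0,0],[0,-0.03,0.3,0,0,0,0],[0,-0.03,0.28,0,0,0,0],[0,0,0,0,0,0,0]]'|sed -n '2p;4p'; python3 m.py
```

```text
tcp_pos: [0.569, -0.0029, 0.0186]
contact_force: [0.4, -0.5, -0.9]
tcp_pos: [0.5661, 0.0351, 0.0209]
contact_force: [-0.0, 0.6, 1.0]
top 0.91 [240.2, 173.4, 315.0, 236.2] [[273, 178], [255, 234], [242, 236], [238, 183]]
side 0.96 [310.8, 198.3, 377.8, 247.6] [[311, 211], [348, 201], [378, 230], [379, 235], [348, 246], [337, 246], [311, 219]]
[0.566 0.033 0.02 ] [ 0.263  0.337 -0.483] [-2.987 -0.403  0.041] 12.7333
```

```bash
python3 -m creep '[[0,0,0.02,0.25,0,0,0],[0,0,0.02,0.25,0,0,0],[0,0,0.02,0.25,0,0,0],[0,0,0.02,0.25,0,0,0],[0,0,0,0,0,0,0]]'|sed -n '2p;4p'; python3 m.py
```

```text
tcp_pos: [0.5671, 0.0346, 0.0469]
contact_force: [1.5, -2.4, -0.5]
top 0.69 [238.7, 173.4, 316.8, 236.8] [[313, 173], [314, 187], [248, 236], [243, 236], [239, 182]]
side 0.61 [306.9, 201.4, 374.7, 239.7] [[377, 226], [349, 238], [334, 238], [310, 220], [309, 214], [348, 202]]
[0.566 0.035 0.045] [ 1.    -1.145 -0.944] [-3.325 -0.489 -0.143] 13.35
```

```bash
python3 -m creep '[[0,0,0.03,0.25,0,0,0],[0,0,0.03,0.25,0,0,0],[0,0,0.03,0.25,0,0,0],[0,0,0.03,0.25,0,0,0],[0,0,0,0,0,0,0]]'|sed -n '2p;4p'; python3 m.py; python3 -m creep '[[0,0,0.05,0.25,0,0,0],[0,0,0.05,0.25,0,0,0],[0,0,0.05,0.25,0,0,0],[0,0,0.05,0.25,0,0,0],[0,0,0,0,0,0,0]]'|sed -n '2p;4p'; python3 m.py
```

```text
tcp_pos: [0.5667, 0.0384, 0.072]
contact_force: [-0.5, 0.2, -0.4]
top 0.57 [240.3, 166.6, 317.2, 237.3] [[312, 170], [314, 199], [242, 236], [239, 182]]
side 0.9 [308.4, 203.0, 378.9, 231.9] [[379, 219], [350, 229], [330, 232], [312, 221], [310, 215], [327, 208], [349, 204]]
[0.566 0.038 0.07 ] [ 0.755 -1.184 -1.315] [-3.233 -0.504 -0.102] 13.9667
tcp_pos: [0.5668, 0.0434, 0.097]
contact_force: [-0.0, -0.9, -0.5]
top 0.56 [238.4, 167.6, 311.1, 230.1] [[309, 170], [312, 211], [242, 231], [238, 184], [240, 182], [301, 168]]
side 0.78 [309.8, 204.7, 371.9, 227.0] [[373, 208], [332, 226], [312, 222], [310, 218], [312, 215], [346, 205]]
[0.566 0.043 0.095] [-0.006 -0.643 -0.282] [-3.17  -0.455 -0.088] 14.5833
```

```bash
python3 -m creep '[[0,-0.01,0.08,0.25,0,0,0],[0,-0.01,0.08,0.25,0,0,0],[0,-0.01,0.12,0.22,0,0,0],[0,-0.01,0.12,0.2,0,0,0],[0,-0.02,0.14,0.18,0,0,0],[0,-0.02,0.16,0.16,0,0,0],[0,-0.02,0.16,0.14,0,0,0],[0,0,0,0,0,0,0]]'|sed -n '2p;4p'; python3 m.py
```

```text
tcp_pos: [0.5639, 0.0655, 0.1314]
contact_force: [0.3, 0.6, 0.4]
top 0.62 [238.9, 165.8, 300.3, 227.5] [[294, 167], [299, 224], [285, 228], [243, 220], [239, 200], [240, 185], [280, 167]]
side 0.56 [309.3, 191.5, 369.5, 223.1] [[371, 193], [328, 219], [315, 222], [310, 220], [332, 203]]
[0.564 0.065 0.13 ] [-0.32  -0.425 -0.638] [-2.954 -0.444 -0.051] 15.45
```

```bash
python3 -m creep '[[0,-0.02,0.18,0.13,0,0,0],[0,-0.02,0.18,0.12,0,0,0],[0,-0.02,0.18,0.11,0,0,0],[0,-0.02,0.18,0.1,0,0,0],[0,-0.02,0.18,0.1,0,0,0],[0,-0.02,0.18,0.08,0,0,0],[0,0,0,0,0,0,0]]'|sed -n '2p;4p'; python3 m.py
```

```text
tcp_pos: [0.5607, 0.0928, 0.1471]
contact_force: [0.6, 0.1, 0.3]
top 0.85 [240.3, 162.7, 282.0, 238.5] [[275, 166], [279, 180], [282, 225], [254, 237], [245, 236], [240, 186], [268, 166]]
side 0.89 [310.6, 181.6, 362.0, 222.2] [[363, 183], [327, 219], [310, 223], [324, 192], [353, 183]]
[0.561 0.092 0.146] [ 0.485  0.262 -0.03 ] [-2.934 -0.302 -0.07 ] 16.2333
```

```bash
python3 -m creep '[[0,-0.02,0.18,0.05,0,0,0],[0,-0.02,0.18,0.03,0,0,0],[0,-0.02,0.18,0.02,0,0,0],[0,-0.02,0.18,0,0,0,0],[0,-0.02,0.18,0,0,0,0],[0,0,0,0,0,0,0]]'|sed -n '2p;4p'; python3 m.py
```

```text
tcp_pos: [0.5581, 0.1152, 0.1489]
contact_force: [0.1, 0.6, -0.5]
top 0.75 [243.1, 163.1, 271.4, 239.4] [[265, 166], [270, 226], [256, 237], [246, 239], [241, 185], [257, 166]]
side 0.57 [308.4, 177.0, 362.3, 227.7] [[360, 177], [323, 220], [311, 222], [320, 186]]
[0.558 0.114 0.149] [-0.114  0.185 -0.532] [-3.028 -0.453  0.014] 16.9333
```

```bash
python3 -m creep '[[0,-0.02,0.16,0.02,0,0,0],[0,-0.02,0.16,0.02,0,0,0],[0,-0.02,0.16,0.02,0,0,0],[0,-0.02,0.16,0,0,0,0],[0,-0.02,0.16,0,0,0,0],[0,-0.01,0.12,0,0,0,0],[0,0,0,0,0,0,0]]'|sed -n '2p;4p'; python3 m.py
```

```text
tcp_pos: [0.5553, 0.138, 0.1504]
contact_force: [-1.0, -0.3, -0.6]
top 0.77 [242.5, 165.3, 255.7, 239.1] [[251, 167], [256, 230], [251, 238], [246, 238], [242, 212], [242, 180], [244, 169]]
side 0.89 [310.3, 168.7, 356.4, 222.0] [[355, 171], [357, 175], [351, 211], [310, 223], [314, 181]]
[0.556 0.137 0.15 ] [-0.45   0.385 -0.199] [-2.954 -0.387  0.046] 17.7167
```

```bash
python3 -m creep '[[0,-0.01,0.1,0,0,0,0],[0,-0.01,0.1,0,0,0,0],[0,-0.01,0.1,0,0,0,0],[0,-0.01,0.1,0,0,0,0],[0,0,0,0,0,0,0]]'|sed -n '2p;4p'; python3 m.py; for i in 1 2 ; do python3 -m creep '[[0,-0.01,0.08,0,0,0,0],[0,-0.01,0.08,0,0,0,0],[0,0,0,0,0,0,0]]'|sed -n '2p;4p';done; python3 m.py
```

```text
tcp_pos: [0.5544, 0.1478, 0.1503]
contact_force: [-0.5, -0.3, 0.1]
top 0.93 [239.9, 166.2, 253.1, 240.4] [[239, 167], [245, 167], [247, 170], [252, 237], [249, 239], [245, 238]]
top 0.33 [264.2, 134.8, 297.0, 147.3] [[296, 146], [295, 150], [268, 149], [266, 140], [289, 134]]
side 0.9 [310.3, 169.4, 353.3, 225.8] [[354, 170], [351, 211], [310, 223], [312, 180], [348, 169]]
[0.555 0.147 0.15 ] [-1.491 -0.164 -0.243] [-2.912 -0.355  0.001] 18.3333
tcp_pos: [0.554, 0.1516, 0.1503]
contact_force: [-1.2, 0.0, 0.7]
tcp_pos: [0.5535, 0.1556, 0.1503]
contact_force: [-0.8, 0.4, -0.6]
top 0.67 [233.3, 167.0, 253.7, 240.8] [[239, 167], [243, 171], [249, 190], [252, 236], [247, 239], [237, 228], [233, 169]]
side 0.87 [308.3, 167.2, 353.4, 226.2] [[352, 167], [354, 172], [351, 211], [311, 224], [311, 178]]
[0.554 0.155 0.15 ] [ 0.468 -0.306 -0.237] [-2.941 -0.356 -0.036] 19.0333
```

```bash
python3 -m creep '[[0,-0.005,0.08,0,0,0,0],[0,-0.005,0.08,0,0,0,0],[0,0,0,0,0,0,0],[0,0,0,0,0,0,0]]'|sed -n '2p;4p'; python3 -m creep '[[0,0.02,-0.2,0,0,0,0],[0,0.03,-0.4,0,0,0,0],[0,0.1,-1,0,0,0,0],[0,0.1,-1,0,0,0,0],[0,0.1,-1,0,0,0,0],[0,0.1,-1,0,0,0,0],[0,0.1,-1,0,0,0,0],[0,0.1,-1,0,0,0,0]]'|sed -n '2p;4p'; python3 -m creep '[[0,0.1,-1,0,0,0,0],[0,0.1,-1,0,0,0,0],[0,0.1,-0.5,0,0,0,0],[0,0,0,0,0,0,0]]' | sed -n '2p;4p'; python3 m.py; python3 -c "
from h import *
t=capture('top')['frame'];s=capture('side')['frame']
z=lambda f:cv2.resize(f,(400,400),interpolation=cv2.INTER_CUBIC)
save('f8',np.hstack([z(t[140:270,200:330]),z(s[140:270,280:410])]))"
```

```text
tcp_pos: [0.5533, 0.1593, 0.1503]
contact_force: [0.3, -0.8, 0.3]
tcp_pos: [0.5694, -0.0081, 0.1501]
contact_force: [0.7, 0.6, -0.2]
tcp_pos: [0.5772, -0.0719, 0.1492]
contact_force: [-0.3, 0.8, -0.3]
top 0.68 [227.8, 167.3, 252.5, 237.8] [[229, 168], [237, 168], [249, 188], [252, 221], [250, 239], [243, 238], [233, 229]]
side 0.78 [309.2, 167.5, 350.5, 226.8] [[349, 167], [350, 211], [312, 223], [310, 177]]
[ 0.577 -0.068  0.15 ] [-0.439  1.036 -0.339] [-2.846 -0.391 -0.018] 20.5667
```

View pics/f8.png

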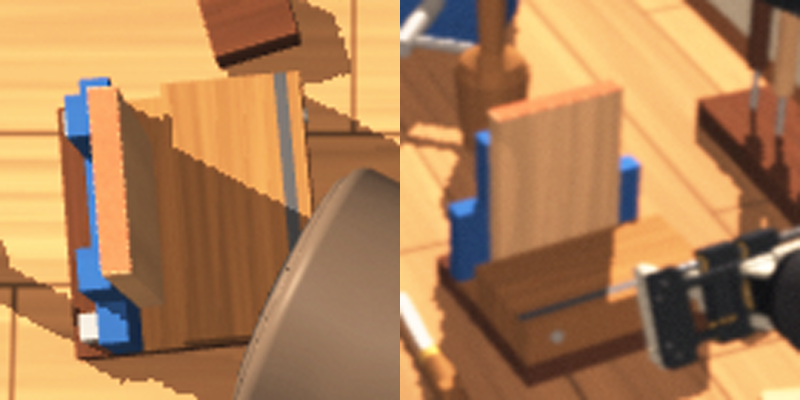

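The board stands upright against the backrest, with its head face at (90–130, 85–275) in the left crop, and the arm is clear. One numeric check of the foot height and lean, then I hand it in.

```bash
python3 - <<'E'
from h import *
t=capture("top");s=capture("side");k=130/400
T=lambda u,v:(200+u*k,140+v*k); S=lambda u,v:(280+(u-400)*k,140+v*k)
xs=np.array([-.104,.9945]);ys=np.array([-.9945,-.104]);O=np.array([.566,.0673])
for n,a,b in(("right near",(130,271),(497,124)),("right far",(119,88),(620,88))):
    p,e=tri(t,T(*a),s,S(*b)); print(n,p.round(4),round(e,4),"stand",(p[:2]-O)@xs,(p[:2]-O)@ys)
E
python3 m.py
```

```text
right near [0.496  0.1314 0.2042] 0.0016 stand 0.07105035614435899 0.06290903111575526
right far [0.6218 0.1403 0.2105] 0.0015 stand 0.06677129573226404 -0.06312087976192657
top 0.72 [230.0, 166.6, 252.9, 238.4] [[231, 167], [239, 169], [250, 190], [253, 233], [251, 239], [245, 239], [233, 229], [228, 174]]
side 0.63 [307.9, 164.9, 352.4, 224.7] [[350, 166], [350, 211], [310, 223], [309, 177]]
[ 0.577 -0.068  0.15 ] [-0.023 -0.137  0.672] [-2.906 -0.398  0.016] 20.9667
```

```bash
python3 -c "
from plant import close_job
print(close_job())"
```

```text
the job is handed in; nothing more can be done
None
```

The job is handed in with the board standing by itself in the slot, close to upright against the blue backrest, and the arm clear; the hand-in gave no verdict.

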